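# Turn the trowel round in its holster

## Robot

A 7-joint arm with a two-finger parallel gripper is mounted at the origin on the work surface. World frame = base frame: x ahead of the robot, y to its left, z up, the work surface at z = 0. Lengths are in m, angles in rad, forces in N, time in s.
With the tool pointing down it reaches from about 0.35 to 0.9 m from the base axis. Payload 7.2 kg.
Tool frame: the origin (TCP) lies at the centre of the arm's flange, where the gripper is bolted on; the fingertips stand 173 mm ahead of it and the grasp point (between the pads) lies grip_point_offset ahead of it (grip_point_offset is the distance from the TCP to the grasp point, in m); z points along the fingers, y is the line along which they close (so a half turn about z gives the same grasp; the last joint's range is limited). The gripper opens to 85 mm and grips with 20 to 120 N. Pads are 22 mm wide; open, the fingers measure 114 mm over their backs; the gripper's body (76 mm by 85 mm) begins 54 mm behind the grasp point. The pads swing forward as they close: fully open they stand 13 mm farther back than shut.
Start: joints at [1.157, 0.411, -0.013, 1.596, 0.006, 1.134, -0.082], TCP at [0.212, -0.588, 0.405] pointing down, gripper open.
Joint ranges: [-2.95, 2.95], [-0.29, 1.99], [-1.47, 1.44], [0.14, 2.54], [-1.03, 4.17], [0.13, 1.85], [-2.86, 2.86]. Speed limits (rad/s): [2.39, 2.39, 3.01, 3.01, 3.14, 3.14, 3.14].

## Interface

Orientations are given as a 3x3 rotation matrix whose columns are the frame's x, y, z axes.
In Python, from rig import goto, movel, move_joints, ungrasp, gripper_close, pause, solve_ik, read_state, grab_frame, calibration, Unreachable, finish_job, grip_point_offset gives the robot as it stands. The module is installed in compiled form; this text tells all that it offers. Calls block until the motion is done:
- goto(position, orientation): joint-space move of the TCP to a pose.
- movel(position, frame=None, speed=0.15, force_limit=None): straight line of the TCP; frame=None keeps the orientation; speed is the mean speed in m/s. With force_limit (N) it stops when the force on the tool has changed by that much, and returns True; else False.
- move_joints(angles): joint-space move.
- ungrasp() and gripper_close(newtons=None): open the fingers fully, or close them until they stop; newtons is the grip in N (None keeps the last).
- pause(seconds).
- solve_ik(position, orientation): joint angles nearest the present ones, or None.
- read_state(): the state.
- grab_frame(name): name is "scene" or "side" or "wrist"; returns (picture, depth): 420x560x3 uint8, red, green, blue; 420x560 float32, m along the optical axis (not along the pixel's ray), 0 where there is no reading.
- calibration(name): a dict with "K" (3x3 intrinsics, pixels), "eye" and "orientation" of the camera in the world; the wrist camera has in their place "mount" (4x4, takes a point from camera to tool coordinates, whose origin is the TCP and whose axes are the flange's). Camera axes: x right, y up, looking along -z (the intrinsics and any distortion apply to the point x, -y, -z); pixel columns grow to the right and rows downward; lengths in m; the calibration is good to about 2 mm. A picture is of the moment at which its call begins: read the wrist's pose just before it. calibration takes no time and is no camera call.
A pose or a line that the arm cannot do raises Unreachable and nothing moves.
- finish_job(): hands the job in; it is judged then, once.
The state is a dict: "t": time; "joint_positions": joint angles; "qvel": joint speeds; "effort": joint torques, N m; "tool_pos": TCP position; "orientation": TCP orientation; "ft_force": force on the tool from outside, world axes, zero at the start; "moment": the same for the moment, N m; "opening": finger opening in m; "finger_force": force on a finger pad.
Only numpy, scipy, OpenCV 4.12 (cv2) and the standard library are available. Lean on these libraries where they do the work, as an engineer would, in place of code of your own. Each camera call takes 0.05 s, during which the arm holds its last target. There are 200 camera calls.

## Task

The transplanting trowel was pushed into its orange bench holster the wrong way round, handle first. Pull it out, lay it flat on the bench and let go, so that you can take it again by the other end, then slide it into the holster blade first until it is fully home. Leave the pot, sprayer, jar and rake where they are.

Things in the scene. Friction and masses are not known exactly. Their poses are not given: they have to be found in the camera images.
- trowel: Loose narrow transplanting trowel, 230 long, 0.2 kg, in the holster handle first at the start, so that its blade sticks out. Origin: middle of its length, on the underside; +x to the blade tip, z up. Wooden handle x -115 to -11, 28 wide (y), 24 high, green band near its end; dark ferrule x -13 to 1, 25 wide, 21 high.
- trowel_blade (a point): Point (60, 0, 9) in the trowel's frame, on the steel blade: a U-channel open on top, x 0 to 91, 24 wide, 18 high, with parallel upright sides.
- trowel_tip (a point): Blade tip, point (115, 0, 1.5) in the trowel's frame; from x = 91 on the blade is a flat rounded tongue 17 wide, 3 thick.
- trowel_handle (a point): Point (-80, 0, 12) in the trowel's frame, in the wooden handle.
- holster: Fixed orange rectangular sleeve on two dark battens (24 x 75, 14 high, at x = -45 and 50). Origin: under its middle at bench height; +x from the mouth towards the closed end, z up. Inside: x -70 (mouth) to 70 (back wall), 32 wide, floor z = 20, roof z = 48; outside 42 wide, top z = 53, with a 12 wide sight slot in the roof. Fully home leaves 90 of the handle outside the mouth.
- holster_mouth (a point): Centre of the mouth, (-70, 0, 34) in the holster's frame. Flared lips around it reach out 11 further (to x = -81), widening by about 5 on each side, from z = 10 to z = 58.
- holster_back (a point): Centre of the inner back wall, (70, 0, 34) in the holster's frame.
- pot: Bystander: green ceramic pot, 124 across, 110 high, upright. Origin under its centre.
- sprayer: Bystander: white trigger sprayer with green head, 76 across, 192 high, upright. Origin under its centre.
- jar: Bystander: glass jar with hinged lid, closed, 76 across, 94 high, upright. Origin under its centre.
- rake: Bystander: steel hand rake lying flat, 230 long, 80 wide at the tines, 32 high. Origin on the bench under the joint of handle and neck; +x to the tines.
Things that resemble listed ones, but are neither listed nor needed, are in the scene too. There is more than one size of the trowel; the one meant has the size given above.

How it is judged:
On the way:
1. the trowel lies flat on the bench outside the holster, at rest and let go (height (world z) of trowel below 0.008 m and angle between trowel's own z axis and vertical below 0.15 rad and contact force between the fingers and trowel below 0.2 N and linear speed of trowel below 0.03 m/s), for 0.2 s.
At the end, for the whole second after the job is handed in: The trowel is in the holster blade first, its tip inside the sleeve and within 10 mm of the back wall, in line with it (within 0.15 rad), at rest and let go (x of trowel_tip in the frame of holster above 0.06 m and y of trowel_tip in the frame of holster between -0.016 and 0.016 m and z of trowel_tip in the frame of holster between 0.015 and 0.048 m and angle between the x axis of trowel and the x axis of holster, either way round below 0.15 rad and linear speed of trowel below 0.02 m/s and contact force between the fingers and trowel below 0.2 N); the robot touches nothing.
It fails at once if the green pot is moved more than 30 mm or tipped more than 0.3 rad (distance of pot from where it was at the start of the episode above 0.03 m or angle between pot's own z axis and vertical above 0.3 rad).
It fails at once if the sprayer is moved more than 30 mm or tipped more than 0.3 rad (distance of sprayer from where it was at the start of the episode above 0.03 m or angle between sprayer's own z axis and vertical above 0.3 rad).
It fails at once if the glass jar is moved more than 30 mm or tipped more than 0.3 rad (distance of jar from where it was at the start of the episode above 0.03 m or angle between jar's own z axis and vertical above 0.3 rad).
It fails at once if the hand rake is moved more than 30 mm or tipped more than 0.3 rad (distance of rake from where it was at the start of the episode above 0.03 m or angle between rake's own z axis and vertical above 0.3 rad).
It also fails if it takes over 64 s, if anything falls off the work surface, if the arm or the gripper's body presses on something with over 40 N, if the wrist force passes 120 N, or if a joint passes its speed limit or range.

## Working session

There is one attempt and no reset: what is moved stays moved. The work goes in short steps, each a Python script; the robot and the scene stay as the last script left them, time stands still between calls to the robot, and variables do not carry over. Pictures are saved under pics/ and viewed, at most 10 in all, crops included, and the job is handed in when it is done.

```bash
mkdir -p pics; cat > h.py <<'E'
import numpy as np, cv2
from rig import *
def save(n,img): cv2.imwrite('pics/'+n,cv2.cvtColor(img,cv2.COLOR_RGB2BGR))
def cloud(name):
    st=read_state(); img,d=grab_frame(name); c=calibration(name); K=c['K']
    v,u=np.mgrid[0:420,0:560]
    dist=c.get('distortion',c.get('dist'))
    x=(u-K[0][2])/K[0][0]; y=(v-K[1][2])/K[1][1]
    P=np.stack([x*d,-y*d,-d],-1)
    if 'mount' in c:
        M=np.array(c['mount']); P=P@M[:3,:3].T+M[:3,3]
        R,e=np.array(st['orientation']),np.array(st['tool_pos'])
    else: R,e=np.array(c['orientation']),np.array(c['eye'])
    P=P@R.T+e; P[d==0]=np.nan
    return img,P
E
python3 - <<'E'
from h import *
for n in('scene','side'):
    img,P=cloud(n); save(n+'0.png',img); np.savez('pics/'+n+'0.npz',img=img,P=P); print({k:(np.shape(v)) for k,v in calibration(n).items()})
print(calibration('wrist'),calibration('scene'), grip_point_offset,read_state()['t'])
E
```

```text
{'K': (3, 3), 'eye': (3,), 'orientation': (3, 3)}
{'K': (3, 3), 'eye': (3,), 'orientation': (3, 3)}
{'K': array([[317.08140369,   0.        , 278.71338628],
       [  0.        , 317.08140369, 208.22682707],
       [  0.        ,   0.        ,   1.        ]]), 'mount': array([[ 1.72868887e-04,  9.61260378e-01,  2.75641898e-01,
         6.93471892e-02],
       [ 9.99999716e-01, -3.68270724e-04,  6.57139636e-04,
         2.86445359e-04],
       [ 7.33193137e-04,  2.75641707e-01, -9.61260169e-01,
         3.09211809e-02],
       [ 0.00000000e+00,  0.00000000e+00,  0.00000000e+00,
         1.00000000e+00]])} {'K': array([[433.29880643,   0.        , 285.04856851],
       [  0.        , 433.29880643, 207.01684764],
       [  0.        ,   0.        ,   1.        ]]), 'eye': array([ 1.07114349, -0.3548417 ,  0.83737232]), 'orientation': array([[ 0.55116957, -0.64902937,  0.52437867],
       [ 0.83439062,  0.43030191, -0.34443077],
       [-0.00209546,  0.6273764 ,  0.77871333]])} 0.1547 0.1
```

View pics/scene0.png

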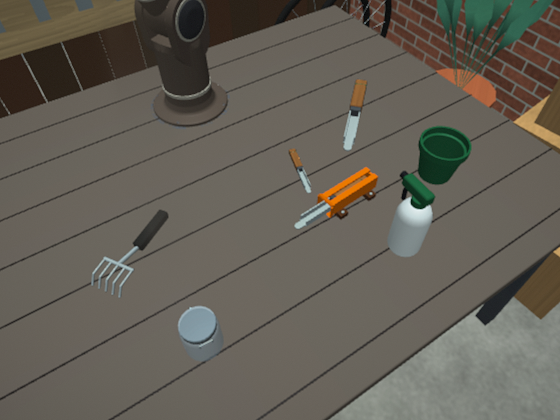

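View pics/side0.png

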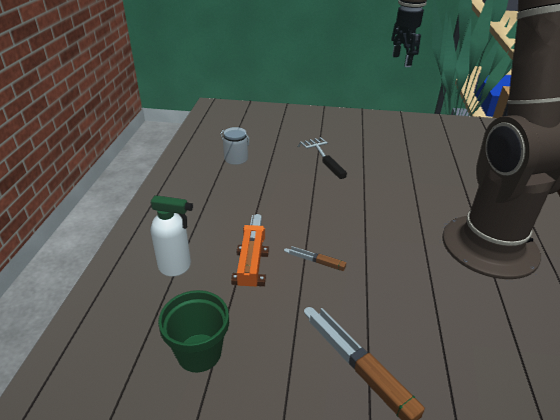

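The scene view shows three possible trowels: one in the holster (blade at 310,217), a small loose one (300,170) and a large loose one (355,115). The one I want is in the orange holster, whose body is at (350,190). The bystanders are the pot (440,155), sprayer (408,225), jar (200,333) and rake (130,255).

```bash
python3 - <<'E'
from h import *
z=np.load('pics/scene0.npz'); z2=np.load('pics/side0.npz')
for n,q in(('scene',z),('side',z2)):
    img,P=q['img'].astype(int),q['P']; r,g,b=img[...,0],img[...,1],img[...,2]
    m=(r>150)&(g<130)&(b<60)&(P[...,2]>0.03)&(P[...,2]<.07)&(P[...,0]>.2)&(P[...,0]<.8); pts=P[m]
    top=pts[(pts[:,2]>.047)&(pts[:,2]<.06)]
    rr=cv2.minAreaRect((top[:,:2]*1000).astype(np.float32)); print(n,len(top),rr,np.median(top[:,2]))
    bx=cv2.boxPoints(rr); print(bx)
img,P=z['img'],z['P']
for n,(u,v) in dict(tip=(299,224),blade=(312,216),small=(300,170),big=(355,115)).items(): print(n,P[v,u])
q=P
for n,(u0,u1,v0,v1) in dict(pot=(415,470,128,182),spr=(385,434,172,256),jar=(175,225,305,362),rake=(90,170,205,300)).items():
    p=P[v0:v1,u0:u1].reshape(-1,3); p=p[p[:,2]>.015]; print(n,np.nanpercentile(p,[2,98],axis=0).round(3).tolist())
save('crop.png',cv2.resize(img[140:240,270:400],None,fx=5,fy=5,interpolation=cv2.INTER_CUBIC))
E
```

```text
scene 599 ((572.2330322265625, 157.19569396972656), (49.50310134887695, 158.66122436523438), 5.046216011047363) 0.05232176051623527
[[540.59955  234.0417  ]
 [554.55524   75.99543 ]
 [603.8665    80.349686]
 [589.9108   238.39597 ]]
side 681 ((572.7999877929688, 156.5029296875), (47.848331451416016, 158.55606079101562), 2.6278786659240723) 0.05355168538433863
[[545.2662   234.60071 ]
 [552.5358    76.211365]
 [600.3338    78.40515 ]
 [593.06415  236.7945  ]]
tip [0.58304757 0.00467349 0.02247729]
blade [0.58025205 0.04415114 0.02184559]
small [0.42941701 0.11429856 0.00754497]
big [nan nan nan]
pot [[0.574, 0.345, 0.02], [0.689, 0.463, 0.111]]
spr [[0.644, 0.146, 0.019], [0.788, 0.363, 0.192]]
jar [[0.679, -0.343, 0.019], [0.746, -0.276, 0.096]]
rake [[0.372, -0.437, 0.016], [0.51, -0.247, 0.032]]
```

View pics/crop.png

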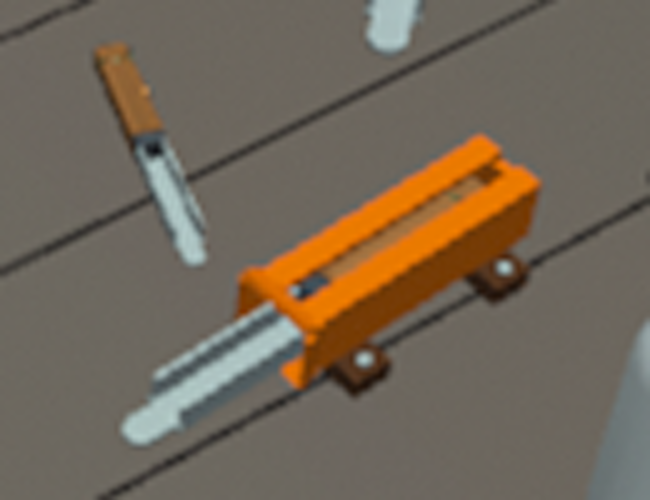

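The crop confirms the choice: the blade sticks out of the mouth, open side up, and the handle is visible through the sight slot. Next I go above it for one close look, after checking that the wrist can reach both yaws.

```bash
cat >> h.py <<'E'
def Rt(a,s=1):
    # tool down, tool x along s*(axis dir), a = world angle of holster x axis
    x=s*np.array([np.cos(a),np.sin(a),0]); z=np.array([0,0,-1.]); return np.stack([x,np.cross(z,x),z],1)
E
python3 - <<'E'
from h import *
a=np.deg2rad(93)
for s in(1,-1):
    for p in([.58,.05,.187],[.58,-.13,.18],[.58,.03,.4],[.58,-.17,.4],[.58,.03,.19],[.55,.05,.4]):
        q=solve_ik(np.array(p),Rt(a,s)); print(s,p,None if q is None else np.round(q,2))
goto([.57,.05,.40],Rt(a,1)) if solve_ik(np.array([.57,.05,.40]),Rt(a,1)) is not None else goto([.57,.05,.40],Rt(a,-1))
img,P=cloud('wrist'); np.savez('pics/w1.npz',img=img,P=P); save('w1.png',img)
r,g,b=[img[...,i].astype(int) for i in range(3)]
m=(r>150)&(g<130)&(b<60)&(P[...,2]>.05)&(P[...,2]<.056); t=P[m]
print(len(t)); rr=cv2.minAreaRect((t[:,:2]*1000).astype(np.float32)); print(rr,cv2.boxPoints(rr),np.median(t[:,2]))
print(read_state()['t'],read_state()['tool_pos'])
E
```

```text
1 [0.58, 0.05, 0.187] [ 0.25  0.68 -0.57  1.85  0.52  0.76 -0.55]
1 [0.58, -0.13, 0.18] [ 0.53  0.7  -0.55  1.82  0.51  0.76 -0.23]
1 [0.58, 0.03, 0.4] [ 0.41  0.44 -0.73  1.68  0.32  1.15 -0.36]
1 [0.58, -0.17, 0.4] [ 0.59  0.43 -0.53  1.63  0.23  1.14  0.06]
1 [0.58, 0.03, 0.19] [ 0.29  0.68 -0.58  1.85  0.52  0.77 -0.52]
1 [0.55, 0.05, 0.4] [ 0.39  0.39 -0.74  1.74  0.29  1.12 -0.38]
-1 [0.58, 0.05, 0.187] [ 0.63  1.03 -1.25  1.83  1.09  1.17  2.18]
-1 [0.58, -0.13, 0.18] [ 0.02  0.64  0.16  1.86 -0.15  0.66 -2.82]
-1 [0.58, 0.03, 0.4] [-0.96  0.63  1.26  1.76 -0.63  1.23 -2.62]
-1 [0.58, -0.17, 0.4] [-0.58  0.68  1.26  1.7  -0.67  1.27 -2.26]
-1 [0.58, 0.03, 0.19] [-0.82  0.88  1.03  1.93 -0.97  0.94 -2.38]
-1 [0.55, 0.05, 0.4] [ 0.68  0.59 -1.23  1.73  0.58  1.25  2.5 ]
569
((571.5880126953125, 147.6683349609375), (47.869083404541016, 138.3208465576172), 4.876678466796875) [[541.8607   214.54369 ]
 [553.6195    76.72357 ]
 [601.3153    80.792984]
 [589.5565   218.6131  ]] 0.05355596100306115
2.7417 [0.57019014 0.04886168 0.39987931]
```

View pics/w1.png

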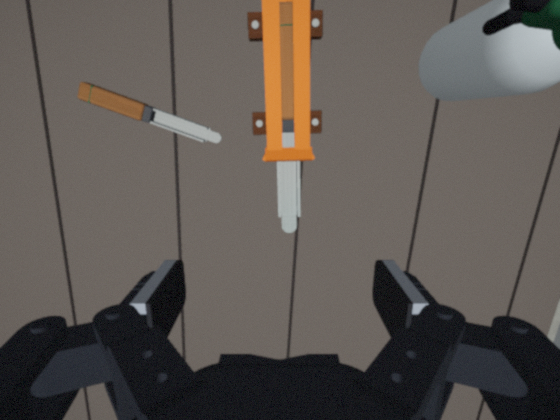

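The wrist view shows the holster mouth at (289,153), the blade from there to its tip at (289,232), and the small decoy at (150,112). I'll fit the axis from this view.

```bash
python3 - <<'E'
from h import *
for n in('w1','scene0','side0'):
    z=np.load(f'pics/{n}.npz'); img,P=z['img'].astype(int),z['P']; r,g,b=[img[...,i] for i in range(3)]
    m=(r>150)&(g<130)&(b<60)&(P[...,2]>.049)&(P[...,2]<.057); t=P[m]
    c=[]
    for y in np.arange(.1,.235,.008):
        s=t[abs(t[:,1]-y)<.005]
        if len(s)>8: c.append((y,s[:,0].min(),s[:,0].max()))
    c=np.array(c); mid=(c[:,1]+c[:,2])/2; k=np.polyfit(c[:,0],mid,1)
    print(n,'x=%.4f*y+%.4f'%tuple(k),'x(.16)=%.4f'%np.polyval(k,.16),'w',np.median(c[:,2]-c[:,1]).round(4),'y range',np.percentile(t[:,1],[.5,99.5]).round(4),len(c),'res',np.std(mid-np.polyval(k,c[:,0])).round(4))
    m=(b>140)&(abs(r-b)<60)&(P[...,2]>.015)&(P[...,2]<.045)&(P[...,0]>.54)&(P[...,0]<.62)&(P[...,1]<.072)&(P[...,1]>-.03); t=P[m]
    if len(t)>20:
        k=np.polyfit(t[:,1],t[:,0],1); print('  blade',len(t),k.round(4),'x(.04)',np.polyval(k,.04).round(4),'ymin',t[:,1].min().round(4),'z',np.percentile(t[:,2],[5,50,95]).round(4))
E
```

```text
w1 x=-0.0603*y+0.5838 x(.16)=0.5741 w 0.0416 y range [0.0783 0.2166] 10 res 0.0051
  blade 1414 [-0.0684  0.5833] x(.04) 0.5805 ymin -0.0092 z [0.0218 0.0232 0.0383]
scene0 x=-0.0767*y+0.5856 x(.16)=0.5733 w 0.041 y range [0.0778 0.235 ] 17 res 0.0005
  blade 184 [-0.127   0.5846] x(.04) 0.5795 ymin -0.0082 z [0.0205 0.0227 0.0382]
side0 x=-0.0763*y+0.5838 x(.16)=0.5715 w 0.0408 y range [0.0782 0.2349] 17 res 0.0003
  blade 103 [-0.0346  0.5839] x(.04) 0.5825 ymin -0.009 z [0.0212 0.0235 0.0398]
```

```bash
cat >> h.py <<'E'
A=np.arctan2(.9971,-.0763); D=np.array([np.cos(A),np.sin(A),0]); O=np.array([.5725,.159,0])
def H(h,z): return O+D*h+[0,0,z+grip_point_offset]   # TCP for grasp point at holster x=h, height z
def at(x,y,z): return np.array([x,y,z+grip_point_offset])
E
python3 - <<'E'
from h import *
goto(H(-.118,.12),Rt(A)); movel(H(-.118,.029),force_limit=15)
gripper_close(60); s=read_state(); print(s['opening'],s['finger_force'],s['ft_force'],s['tool_pos'])
print('hit',movel(H(-.290,.030),speed=.1,force_limit=40)); s=read_state(); print(s['opening'],s['ft_force'],s['tool_pos'])
for yaw in (A+np.pi/2,A-np.pi/2):
  for p in (at(.585,-.1,.15),at(.585,-.1,.01),at(.44,-.11,.012),at(.44,-.11,.2)):
    q=solve_ik(p,Rt(yaw)); print(None if q is None else np.round(q,2))
img,P=cloud('wrist'); save('w2.png',img); print(s['t'])
E
```

```text
0.023247079121837627 61.32675044238567 [-1.49795377 -0.07258216  4.56703867] [0.58158181 0.04132126 0.18400315]
hit False
0.023230508691984793 [-0.80490659  1.11571909 -1.6857146 ] [ 0.5946736  -0.12937695  0.18475682]
[ 0.81  0.71 -1.07  1.73  0.69  1.12  1.17]
[ 0.72  0.88 -0.92  1.81  0.88  0.92  1.04]
[ 0.87  0.71 -0.94  2.15  0.9   0.74  0.97]
[ 1.14  0.44 -1.24  2.    0.48  1.04  1.32]
[ 0.3   0.48 -0.28  1.77  0.16  0.92 -1.55]
[ 0.24  0.67 -0.21  1.85  0.21  0.65 -1.59]
[ 0.32  0.51 -0.22  2.18  0.24  0.47 -1.59]
[ 0.48  0.2  -0.39  2.03  0.1   0.92 -1.45]
6.525
```

View pics/w2.png

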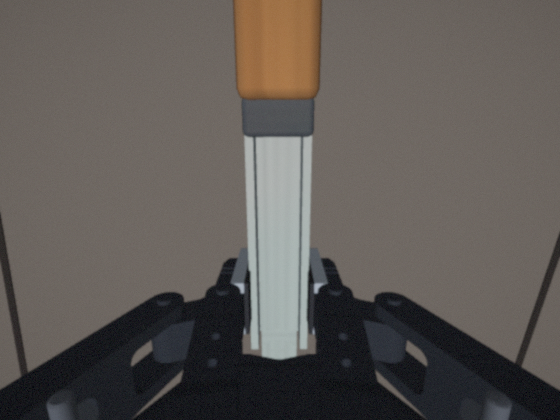

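The picture shows the trowel held straight in the jaws, ferrule at (278,117) and the handle clear of the holster. Next I turn it 90°, lay it down, let go and look.

```bash
python3 - <<'E'
from h import *
p=np.array(read_state()['tool_pos']); movel(p+[0,0,.12],speed=.2)
Y=A+np.pi/2
goto(at(.585,-.10,.15),Rt(Y)); movel(at(.585,-.10,.03),speed=.15)
print('hit',movel(at(.585,-.10,.006),speed=.04,force_limit=4)); s=read_state(); print(s['tool_pos'],s['ft_force'])
ungrasp(); pause(.4); movel(at(.585,-.10,.1)); pause(.3)
# view from above with the camera over the handle, already in the new yaw
goto(at(.48,-.105,.2),Rt(A-np.pi/2))
img,P=cloud('wrist'); np.savez('pics/w3.npz',img=img,P=P); save('w3.png',img); print(read_state()['t'])
z=P[...,2]; m=(z>.012)&(z<.04)&(P[...,0]>.35)&(P[...,0]<.68)&(P[...,1]>-.16)&(P[...,1]<-.04); t=P[m]
r,g,b=[img[...,i].astype(int) for i in range(3)]
w=m&(r>b+50); t=P[w]; rr=cv2.minAreaRect((t[:,:2]*1000).astype(np.float32)); print('wood',len(t),rr,np.percentile(t[:,2],[50,95]))
vx=cv2.fitLine((t[t[:,2]>.018][:,:2]*1000).astype(np.float32),cv2.DIST_HUBER,0,.01,.01).ravel(); print(vx,np.degrees(np.arctan2(vx[1],vx[0])))
E
```

```text
hit True
[ 0.58537457 -0.10004174  0.17364295] [-2.66298803 -1.07875454  8.81965643]
14.2
wood 2588 ((457.987548828125, -110.8841781616211), (102.11062622070312, 26.600662231445312), 4.830731391906738) [0.0237761  0.02496998]
[ 9.9683249e-01  7.9529986e-02  4.6134833e+02 -1.1075697e+02] 4.561549
```

View pics/w3.png

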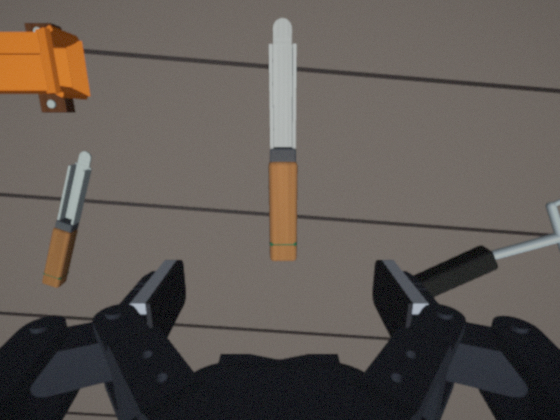

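The trowel lies flat and free at yaw 4.56°, with the handle end at (283,258) and the tip at (283,22). I'll take it by the handle, stage it in front of the mouth and check the alignment.

```bash
cat >> h.py <<'E'
def check(n):
    img,P=cloud('wrist'); np.savez(f'pics/{n}.npz',img=img,P=P); save(n+'.png',img)
    r,g,b=[img[...,i].astype(int) for i in range(3)]; Q=P-O; h=Q@D; l=Q@np.array([-D[1],D[0],0]); z=P[...,2]
    def line(m,nm):
        hh,ll,zz=h[m],l[m],z[m]; c=[]
        for x in np.arange(hh.min(),hh.max(),.008):
            s=abs(hh-x)<.004
            if s.sum()>5: c.append((x,(ll[s].min()+ll[s].max())/2,ll[s].max()-ll[s].min(),zz[s].min(),zz[s].max()))
        print(nm); print((np.array(c)*1000).round(1))
    near=(abs(l)<.05)
    line(near&(r>150)&(g<130)&(b<60)&(z>.048)&(z<.058)&(h>-.085),'holster')
    line(near&(b>140)&(abs(r-b)<60)&(z>.008)&(z<.07)&(h<-.06)&(h>-.3),'blade')
    print('t',read_state()['t'])
E
python3 - <<'E'
from h import *
y=np.radians(4.56); g=np.array([.458,-.1109])-.022*np.array([np.cos(y),np.sin(y)])
movel(at(*g,.12),Rt(y),speed=.2); movel(at(*g,.022),force_limit=15); gripper_close(100)
s=read_state(); print(s['opening'],s['finger_force'],s['tool_pos'],s['ft_force'])
movel(at(*g,.2),speed=.2); goto(H(-.3,.2),Rt(A)); movel(H(-.3,.022+.022),speed=.15)
s=read_state(); print(s['tool_pos'],s['opening'])
check('w4')
E
```

```text
0.026031953310600056 99.02308344841003 [ 0.43619658 -0.11266671  0.17746785] [-2.28145645  0.60387425 10.38656684]
[ 0.59586969 -0.14008608  0.19968748] 0.025683756771171178Traceback (most recent call last):
  File "<stdin>", line 7, in <module>
  File "h.py", line 32, in check
    line(near&(r>150)&(g<130)&(b<60)&(z>.048)&(z<.058)&(h>-.085),'holster')
    ~~~~^^^^^^^^^^^^^^^^^^^^^^^^^^^^^^^^^^^^^^^^^^^^^^^^^^^^^^^^^^^^^^^^^^^
  File "h.py", line 27, in line
    for x in np.arange(hh.min(),hh.max(),.008):
                       ~~~~~~^^
    return umr_minimum(a, axis, None, out, keepdims, initial, where)
ValueError: zero-size array to reduction operation minimum which has no identity
```

View pics/w4.png

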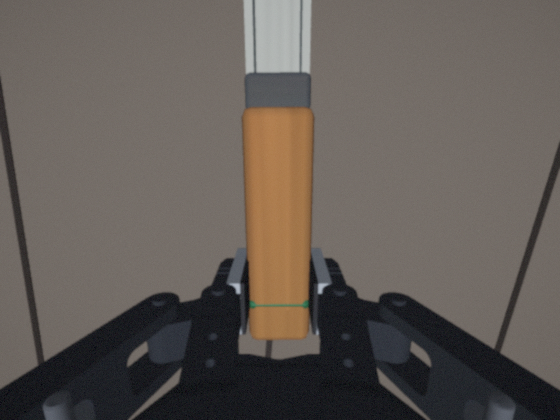

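The wrist camera sees the handle held straight, with the ferrule at (278,90), but not the mouth. I'll use the two fixed cameras for the relative alignment and print blade and holster lines in the holster frame.

```bash
cat >> h.py <<'E'
def check2(n):
    for cam in('scene','side'):
        img,P=cloud(cam); np.savez(f'pics/{n}{cam}.npz',img=img,P=P)
        r,g,b=[img[...,i].astype(int) for i in range(3)]; Q=P-O; h=Q@D; l=Q@np.array([-D[1],D[0],0]); z=P[...,2]
        def line(m,nm,lo,hi,st):
            hh,ll,zz=h[m],l[m],z[m]; c=[]
            for x in np.arange(lo,hi,st):
                s=abs(hh-x)<st/2
                if s.sum()>4: c.append((x,(ll[s].min()+ll[s].max())/2,ll[s].max()-ll[s].min(),zz[s].min(),np.median(zz[s]),zz[s].max()))
            print(cam,nm); print((np.array(c)*1000).round(1))
        near=(abs(l)<.04)
        line(near&(r>150)&(g<130)&(b<60)&(z>.048)&(z<.058),'holster',-.06,.08,.03)
        line(near&(b>110)&(abs(r-b)<60)&(z>.012)&(z<.07),'blade',-.25,-.084,.012)
    print('t',read_state()['t'])
    return img
E
python3 - <<'E'
from h import *
check2('c1')
z=np.load('pics/c1scene.npz')['img'];zz=np.load('pics/c1side.npz')['img']
a=cv2.resize(z[150:290,220:400],(540,420),interpolation=cv2.INTER_CUBIC); b=cv2.resize(zz[140:300,200:300],(262,420),interpolation=cv2.INTER_CUBIC)
save('c1.png',np.hstack([a,b[:,:260]]))
E
```

```text
scene holster
[[-60.    0.3  45.4  48.2  52.3  57.2]
 [-30.   -1.2  42.2  49.   51.9  55.9]
 [  0.   -0.5  41.7  48.2  52.2  55.5]
 [ 30.   -1.2  41.9  48.8  52.5  55.6]
 [ 60.   -0.9  41.5  48.4  52.2  56.1]]
scene blade
[[-214.    -2.3   22.1   37.1   40.1   40.6]
 [-202.    -1.9   23.4   21.8   27.3   40.6]
 [-190.    -3.    25.9   21.2   25.4   43.2]
 [-178.    -2.3   25.8   21.3   28.6   43.5]
 [-166.    -1.8   23.9   20.2   26.4   39.6]
 [-154.    -1.6   23.7   20.7   27.    42.3]
 [-142.    -1.7   25.5   20.9   24.9   42.1]
 [-130.    -1.9   23.3   21.1   25.8   42.1]
 [-118.    -0.3   20.5   21.8   23.5   38.9]
 [-106.    -1.    17.4   21.1   24.4   27.3]]
side holster
[[-60.    0.5  43.4  49.4  53.7  57.6]
 [-30.    0.9  41.   49.1  53.2  57.5]
 [  0.    0.8  41.8  49.4  53.3  56.7]
 [ 30.    0.7  41.4  49.5  53.4  56.6]
 [ 60.    1.   41.1  49.3  53.4  56.6]]
side blade
[[-2.14e+02  2.00e-01  2.39e+01  2.48e+01  3.17e+01  4.14e+01]
 [-2.02e+02  0.00e+00  2.15e+01  2.23e+01  2.64e+01  4.17e+01]
 [-1.90e+02  0.00e+00  2.42e+01  2.17e+01  2.83e+01  4.27e+01]
 [-1.78e+02 -4.00e-01  2.14e+01  2.26e+01  2.61e+01  4.03e+01]
 [-1.66e+02 -3.00e-01  2.36e+01  2.34e+01  2.63e+01  4.07e+01]
 [-1.54e+02  3.00e-01  2.34e+01  2.20e+01  2.60e+01  4.18e+01]
 [-1.42e+02 -3.00e-01  2.32e+01  2.29e+01  2.62e+01  4.30e+01]
 [-1.30e+02  3.00e-01  2.33e+01  2.32e+01  2.64e+01  4.13e+01]
 [-1.18e+02  1.10e+00  1.80e+01  2.54e+01  2.62e+01  3.91e+01]]
t 19.825
```

View pics/c1.png

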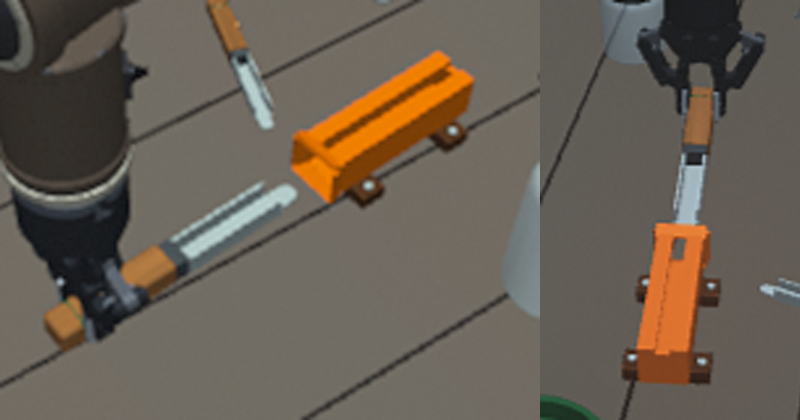

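The tip is just short of the mouth, level and parallel. Both cameras put the blade about 0.9 mm to one side of the holster axis, so I correct that and insert with a force limit.

```bash
python3 - <<'E'
from h import *
L=np.array([-D[1],D[0],0])*.0009
movel(H(-.3,.0433)+L,speed=.05)
for h,f in((-.17,20),(-.126,30)):
    r=movel(H(h,.0433)+L,speed=.06,force_limit=f); s=read_state(); p=np.array(s['tool_pos'])-O
    print(r,'h',p@D,'ft',np.round(s['ft_force'],1),s['opening'],s['t'])
    if r and h<-.15: break
E
```

```text
False h -0.17024309776442503 ft [-0.8 -0.4 -0.7] 0.025726145827092 22.3917
False h -0.12904049030961265 ft [  1.  -11.7   1.4] 0.025763607591188932 23.275
```

It went in freely and meets 12 N at h = -129 mm, which is where the back wall should be (-130). I release, retreat and verify.

```bash
python3 - <<'E'
from h import *
ungrasp(); pause(.3); p=np.array(read_state()['tool_pos']); movel(p+[0,0,.2],speed=.2); pause(.3)
img,P=cloud('wrist'); r,g,b=[img[...,i].astype(int) for i in range(3)]
Q=P-O; h=Q@D; l=Q@np.array([-D[1],D[0],0]); w=(abs(l)<.025)&(P[...,2]>.025)&(P[...,2]<.055)&(r>b+40)&(h<-.09)
save('end.png',img)
for cam in('scene','side'):
    i,P=cloud(cam); i=i.astype(int); Q=P-O; h=Q@D; l=Q@np.array([-D[1],D[0],0]); w=(abs(l)<.025)&(P[...,2]>.025)&(P[...,2]<.055)&(i[...,0]>i[...,2]+30)&(h<-.09)
    print(cam,w.sum(),'h',h[w].min(),'l',np.median(l[w]),'z',np.percentile(P[...,2][w],[5,50,95]))
    save('end'+cam+'.png',i.astype(np.uint8))
print(read_state()['t'])
E
```

```text
scene 384 h -0.16041541887685254 l -0.005047944702552037 z [0.02846715 0.0415758  0.04427364]
side 169 h -0.16146158946208378 l 0.002474543651987192 z [0.04005472 0.04360598 0.04612482]
25.7833
```

View pics/endscene.png

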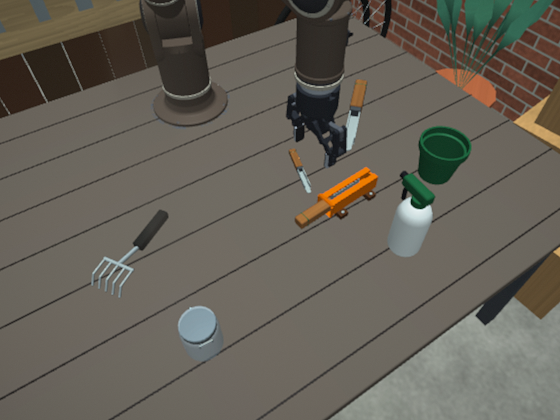

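The handle sticks out of the mouth at (312,214). Its end is at h = -160.5 mm (-160 is fully home), and the bystanders are unmoved. I hand the job in.

```bash
python3 -c "
from rig import *
print(finish_job())"
```

```text
the job is handed in; nothing more can be done
None
```

The trowel was laid flat and let go, re-gripped by the handle, then slid blade first into the holster until fully home (handle end within about 1.5 mm of its home position). The pot, sprayer, jar and rake were left where they stood, and I handed the job in at about 26 s of the 64 s allowed; no verdict was returned.

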